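# Read out a lock cylinder with the service probe

### The job

Turn the brass lock cylinder in its cradle until its small dark window squarely faces the reader block beside it, and let go of it. Then take the spring-tipped service probe out of its stand and press its tip gently onto the round contact disc (not the square one) on the reader's sloping top, holding the probe square to that slope with its spring tip pushed in about half way. Finish while still holding it there like that, and leave the other things on the bench where they are.

Things in the scene. Friction and masses are not known exactly. Their poses are not given: they have to be found in the camera images.
- reader: Reader cradle, fixed: grey base plate 120 (x) x 270 (y) x 14 mm thick; origin at the centre of its underside, z up, x roughly away from the robot. The lock cylinder stands upright 65 mm to the -y side; the grey reader block stands 80 mm to the +y side, its scanning window looking to -y at the cylinder, its nearest side face 97 mm from the cylinder's axis.
- contact (a point): Centre of the round contact disc (16 mm across, flush) on the sloping top of the reader block. Its z axis is the slope's outward normal (24 degrees from vertical, leaning towards the reader's -x), y is the reader's y.
- lock (a joint): Turn of the brass lock cylinder about its upright axis, rad, positive anticlockwise from above; 0 = its window faces the reader block squarely; range -3.1 to 3.1. It turns with slight friction (0.05 N m) and stays where it is left.
- lock_top (a point): Centre of the top of the brass lock cylinder, on its axis, 99 mm above the bench. It is plain round, 32 mm in diameter; a steel flange 48 mm across surrounds its foot, 14 to 24 mm above the bench. Grip its upper 40 mm. A dark line on top runs from the centre to the window's side. The point turns with the cylinder; its y axis points out of the window.
- window (a point): Centre of the dark window (13 mm wide, 20 mm tall) on the side of the lock cylinder, 41 mm above the bench, 16 mm from its axis; a steel lug sticks out of the flange below it. y axis points out of the window.
- stand: Wooden probe stand, a fixed block 70 x 70 x 60 mm tall with an upright 21 mm through hole in its middle; origin at the centre of its underside.
- probe: Pen-like probe, 157 mm, 0.13 kg, tip down in the stand. Origin at the relaxed spring tip's end (5 mm above the bench), z towards the handle. Along z: spring tip 0-22 mm (8 mm thick, round end), steel nose to 55 mm (16 mm thick), collar to 61 mm (34 mm across, rests on the stand), black square handle to 153 mm (20 x 20 mm, flats across x and y), end button to 157 mm. Lift 60 mm to clear the stand.
- tip (a point): The very end of the probe's spring tip; it moves with the tip as that is pushed in. z axis along the probe.
- plunger (a joint): How far the probe's spring tip is pushed in, m: 0 relaxed, 0.012 at the stop. The spring is 500 N/m (half way, 6 mm, is 3 N; at the stop 6 N).
- padlock: Bystander: small brass padlock lying flat near the reader, about 38 x 45 mm body, 18 mm thick, with its shackle.
- padlock_big: Bystander: larger brass padlock lying flat beside the probe stand, about 45 x 55 mm body, 22 mm thick, with its shackle.
- blank_box: Bystander: cardboard box 70 x 100 x 45 mm.
- pin_jar: Bystander: jar 52 mm across, 60 mm tall.
- screwdriver: Bystander: screwdriver lying on the bench.
- brush: Bystander: brush lying on the bench.
- cup: Bystander: white mug, 76 mm across, 85 mm tall.
- head: Sloping top of the reader block: 90 x 95 mm, tilted 0.42 rad (24 degrees) to look up and towards the reader's -x (the robot's side). Origin at the slope's centre, 95 mm above the bench, z out of the slope; low edge at 77 mm, high edge at 113 mm. Two steel contacts: a round one in a ring of dots, 22 mm to +y of the centre, and a 16 mm square one 22 mm to -y, nearer the cylinder.
Not all that is in view belongs to the job. Leave any red look-alike of the probe alone. Leave any blue or red look-alike of the stand alone.

How it is judged:
By the outcome, as a careful person would: the job done as asked, in the order asked, and still so for the second after the job is handed in, while the arm keeps its last pose, push and grip.
It also fails if it takes over 64 s, if anything falls off the work surface, if the arm or the gripper's body presses on something with over 40 N, if the wrist force passes 120 N, or if a joint passes its speed limit or range.

### The arm

A 6-joint arm with a two-finger parallel gripper is mounted at the origin on the work surface. World frame = base frame: x ahead of the robot, y to its left, z up, the work surface at z = 0. Lengths are in mm, angles in rad, forces in N, time in s.
With the tool pointing down it reaches from about 325 to 850 mm from the base axis. Payload 4.4 kg.
Tool frame: the origin (TCP) lies on the centre line of the jaws, within the pads' length; the fingertips stand 17 mm ahead of it and the grasp point (between the pads) lies 2 mm behind it; z points along the fingers, y is the line along which they close (so a half turn about z gives the same grasp; the last joint's range is limited). The gripper opens to 94 mm and grips with 3 to 60 N. Pads are 16 mm wide; open, the fingers measure 119 mm over their backs; the gripper's body (75 mm by 177 mm) begins 78 mm behind the grasp point.
Start: joints at [0.972, 0.207, 1.542, -0, 1.393, -0.15], TCP at [249.493, 518.054, 187.147] pointing down, gripper open.
Joint ranges: [-2.73, 2.73], [-0.86, 2.22], [0.23, 2.46], [-1.11, 4.25], [0.08, 2.63], [-2.82, 2.82]. Speed limits (rad/s): [2.79, 2.79, 3.14, 3.14, 3.14, 3.14].

### API

Orientations are given as a unit quaternion [w, x, y, z].
In Python, from workcell import arm gives the robot as it stands. The module is installed in compiled form; this text tells all that it offers.
- The arm moves only by the shell command python3 -m creep 'ROWS' [FORCE]. ROWS is a JSON object of lists of equal length, an entry for each row: "delta_rot": the turn, a rotation vector about the tool's x, y, z in degrees, a list of three; "delta_pos": the shift along the tool's x, y, z in mm, a list of three; "hand": the finger opening in mm, from 0 to 94. A call has 1 to 8 rows; each row is the pose to reach, as a shift and turn from the pose commanded when the call began, along the tool's axes at that moment; what a row does not reach only later rows make up. A row lasts 1/10 s, in which the tool goes at most 50 mm and 8.59 degrees, less where a joint would pass 70% of its speed; a pose out of reach is approached as far as the arm can. A call with a gripper value outside its range is refused whole. The fingers move at their own pace and stop on an object; FORCE is the grip in N (left out, the last holds). Time passes only in rows, so rows that repeat a pose let the fingers close. It gives the time, the measured TCP pose, the force, the opening and the grip force at its end, in the units of the state.
- arm.get_state(): the state, without advancing time (a new reading comes with each control period).
- arm.snapshot(name): name is "side" or "top"; returns a dict with "frame" (400x640x3 uint8, red, green, blue), "range_z" (400x640 float32, mm along the optical axis (not along the pixel's ray), 0 where there is no reading), "fx", "fy", "cx", "cy" (pixels), "dist" ([k1, k2, p1, p2, k3] as OpenCV has them; the pictures are not rectified), "cam_to_world" (4x4, takes a point from camera to world coordinates). Camera axes: x right, y down, z forward; pixel columns grow to the right and rows downward; lengths in mm; the calibration is good to about 2 mm. A picture is of the moment at which its call begins.
- arm.close_job(): hands the job in; it is judged then, once.
The state is a dict: "time_s": time; "joints": joint angles; "joint_vel": joint speeds; "effort": joint torques, N m; "eef_pos": TCP position; "tcp_rot": TCP orientation; "ft_force": force on the tool from outside, world axes, zero at the start; "ft_torque": the same for the moment, N m; "grip_width": opening from 0.0 (shut) to 1.0 (fully open); "grip_force": force on a finger pad.
Only numpy, scipy, OpenCV 4.12 (cv2) and the standard library are available. Lean on these libraries where they do the work, as an engineer would, in place of code of your own. Each camera call takes 0.05 s, during which the arm holds its last target. There are 200 camera calls.

## Working session

There is one attempt and no reset: what is moved stays moved. The work goes in short steps, Python scripts to look and compute and a shell command to move; the robot and the scene stay as the last step left them, time stands still between calls to the robot, and variables do not carry over. Pictures are saved under pics/ and viewed, at most 10 in all, crops included, and the job is handed in when it is done.

```bash
mkdir -p pics; cat > h.py <<'E'
import numpy as np, cv2, pickle
from workcell import arm
from scipy.spatial.transform import Rotation as R
def snap(n,f):
    s=arm.snapshot(n); pickle.dump(s,open(f+'.pkl','wb')); cv2.imwrite('pics/'+f+'.png',s['frame'][:,:,::-1]); return s
def load(f): return pickle.load(open(f+'.pkl','rb'))
def K(s): return np.array([[s['fx'],0,s['cx']],[0,s['fy'],s['cy']],[0,0,1.]])
def ray(s,u,v):
    p=cv2.undistortPoints(np.array([[[u,v]]],float),K(s),np.array(s['dist'],float))[0,0]
    T=np.array(s['cam_to_world']); return T[:3,3],T[:3,:3]@np.array([p[0],p[1],1])
def depth(s,u,v):
    o,d=ray(s,u,v); z=np.median(s['range_z'][int(v)-1:int(v)+2,int(u)-1:int(u)+2]); return o+d*z
def atz(s,u,v,z):
    o,d=ray(s,u,v); return o+d*(z-o[2])/d[2]
def tri(a,b):
    (o1,d1),(o2,d2)=a,b; A=np.c_[d1,-d2]; t=np.linalg.lstsq(A,o2-o1,rcond=None)[0]
    p,q=o1+d1*t[0],o2+d2*t[1]; return (p+q)/2,np.linalg.norm(p-q)
def proj(s,P):
    T=np.linalg.inv(np.array(s['cam_to_world'])); r=cv2.Rodrigues(T[:3,:3])[0]
    return cv2.projectPoints(np.array(P,float).reshape(-1,1,3),r,T[:3,3],K(s),np.array(s['dist'],float))[0][:,0]
E
python3 - <<'E'
from h import *
np.set_printoptions(precision=3,suppress=True)
for n in('side','top'):
    s=snap(n,n+'0'); print(n,s['fx'],s['cam_to_world'])
print(arm.get_state())
E
```

```text
side 406.521774653043 [[   0.853   -0.302    0.425  115.3  ]
 [  -0.521   -0.515    0.681 -757.609]
 [   0.013   -0.802   -0.597  732.124]
 [   0.       0.       0.       1.   ]]
top 388.4472943348597 [[ -0.023  -0.986   0.166 432.207]
 [ -1.      0.025   0.012  -7.485]
 [ -0.016  -0.166  -0.986 912.849]
 [  0.      0.      0.      1.   ]]
{'time_s': 0.1, 'joints': array([ 0.972,  0.207,  1.543, -0.   ,  1.393, -0.15 ]), 'joint_vel': array([-0.001,  0.   , -0.003, -0.002,  0.002, -0.001]), 'effort': array([ -0.   , -37.187, -28.229,   0.07 ,   0.031,  -0.   ]), 'eef_pos': array([249.034, 517.44 , 186.108]), 'tcp_rot': array([-0.   ,  0.222,  0.975, -0.001]), 'ft_force': array([ 0.332, -0.601, -0.085]), 'ft_torque': array([-0.037, -0.   ,  0.016]), 'grip_force': 0.0, 'grip_width': 1.000029634446866}
```

View pics/side0.png

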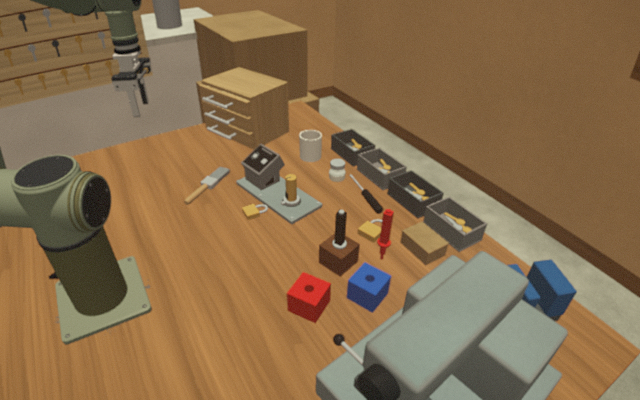

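View pics/top0.png

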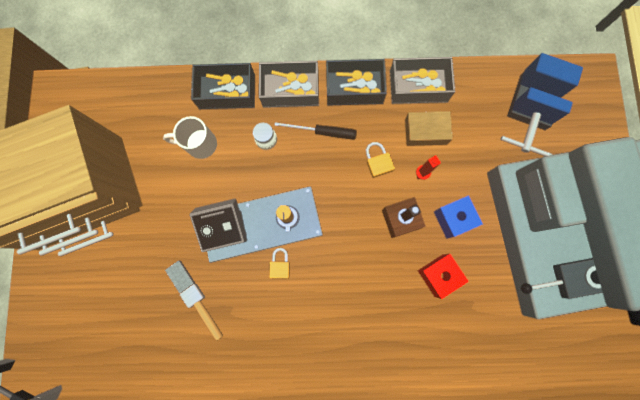

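The black-handled probe stands in the wooden stand (side 340,235 and top 405,217). The red look-alike is at top 428,167. The blue stand (460,216) and the red stand (443,275) are decoys. The cradle is at top 255,223. I'll confirm this in an enlarged composite.

```bash
python3 - <<'E'
from h import *
t=cv2.imread('pics/top0.png'); s=cv2.imread('pics/side0.png')
def c(i,x,y,w,h): return cv2.resize(i[y:y+h,x:x+w],(400,300),interpolation=cv2.INTER_CUBIC)
im=np.vstack([np.hstack([c(t,190,185,80,60),c(t,250,190,80,60)]),np.hstack([c(s,235,140,100,75),c(t,370,180,80,60)])])
cv2.imwrite('pics/c1.png',im)
im=np.vstack([np.hstack([c(s,300,195,100,75),c(s,265,165,60,45)]),np.hstack([c(s,240,140,60,45),c(t,265,195,40,30)])])
cv2.imwrite('pics/c2.png',im)
E
```

```text
(no output)
```

View pics/c1.png

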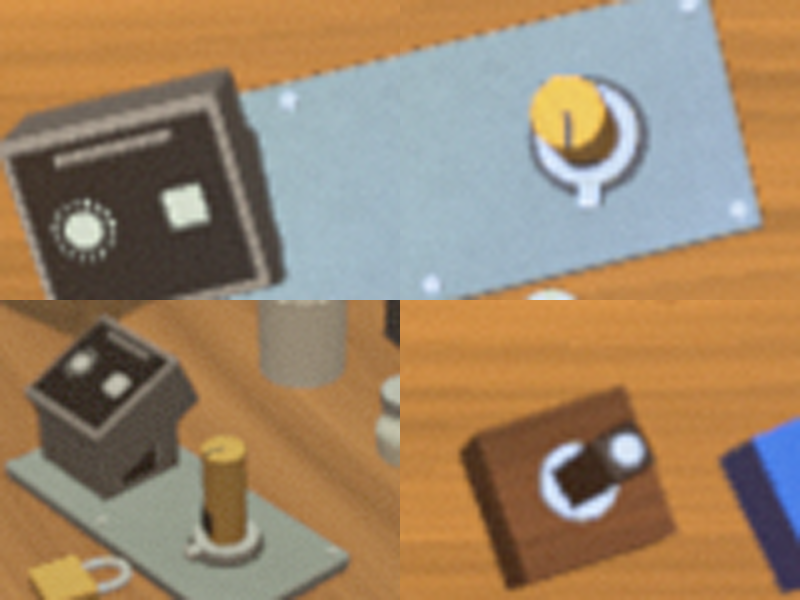

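View pics/c2.png

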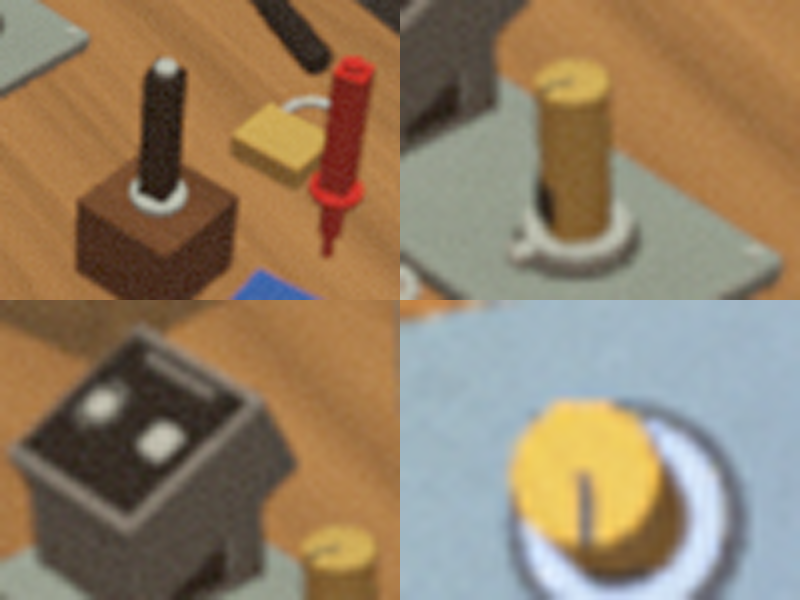

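The composites confirm the targets. The round disc has a ring of dots: top (206.2,230.8), side (254.6,155.3). The square disc is at top (226.8,225.8). The cylinder top is at top (283.1,212) and side (290.5,176.9), with its dark line pointing down the image (towards the robot). The probe button is at top (415.2,209.6) and side (341,211.1).

```bash
python3 - <<'E'
from h import *
np.set_printoptions(precision=1,suppress=True)
t,s=load('top0'),load('side0')
for n,a,b in [('round',(206.2,230.8),(254.6,155.3)),('square',(226.8,225.8),(263.7,160.6)),('lock',(283.1,211.9),(290.5,176.9)),('button',(415.2,209.6),(341,211.1)),('collar',(405.1,215.9),(339.1,243.3))]:
    p,e=tri(ray(t,*a),ray(s,*b)); print(n,p,'gap %.1f'%e,'depthtop',depth(t,*a),'side',depth(s,*b))
# plane fit of the slope from depth
def cloud(s):
    v,u=np.mgrid[0:400,0:640]; p=cv2.undistortPoints(np.stack([u.ravel(),v.ravel()],1).astype(float)[:,None],K(s),np.array(s['dist'],float))[:,0]
    z=s['range_z'].ravel(); P=np.c_[p*z[:,None],z]; T=np.array(s['cam_to_world']); return (P@T[:3,:3].T+T[:3,3]).reshape(400,640,3)
C=cloud(t); H=C[212:240,200:238].reshape(-1,3); H=H[(H[:,2]>82)&(H[:,2]<108)]
c=H.mean(0); 
for _ in range(3):
    c=H.mean(0); n=np.linalg.svd(H-c,full_matrices=False)[2][2]; n*=np.sign(n[2]); r=(H-c)@n; H=H[abs(r)<2.5*r.std()+.1]
print('slope c',c,'n',n.round(3),'tilt',np.degrees(np.arccos(n[2])),'az',np.degrees(np.arctan2(-n[1],-n[0])),'rms',r.std())
m=(C[...,2]>10)&(C[...,2]<18); m[:180]=0;m[262:]=0;m[:,:190]=0;m[:,330:]=0
# base plate: colour+height, rectangle
x=C[m][:,:2].astype(np.float32); k=cv2.minAreaRect(x); print('plate',k,len(x))
for nm,p in [('lug',(287.2,228.0)),('flange',(287.2,216.6)),('cr1',(322,234.8))]: print(nm,atz(t,*p,24 if nm!='cr1' else 14))
for nm,p in [('sc1',(250+57.1,190+.4)),('sc2',(250+67.2,190+41.4)),('sc3',(250+6,190+56.6)),('sc4',(190+57.2,185+19.6))]: print(nm,atz(t,*p,14))
print('line',atz(t,283.0,212,99),atz(t,283.3,219.3,99))
B=C[190:240,375:430].reshape(-1,3); B=B[(B[:,2]>55)&(B[:,2]<64)]; print('stand',cv2.minAreaRect(B[:,:2].astype(np.float32)))
E
```

```text
round [512.4 251.3  96. ] gap 1.3 depthtop [511.8 251.5  96.2] side [513.1 251.3  95.9]
square [522.  207.1  97.4] gap 1.8 depthtop [521.2 207.4  97.5] side [524.2 209.9  95.3]
lock [548.5  87.3  99. ] gap 1.6 depthtop [547.7  87.6  99.3] side [550.3  89.1  97.5]
button [ 537.3 -177.4  163. ] gap 1.1 depthtop [ 536.8 -177.1  163.1] side [ 537.7 -177.6  163.1]
collar [ 537.7 -176.8   63.7] gap 1.1 depthtop [ 532.  -168.1  106.3] side [ 531.4 -186.5   74.6]
slope c [519.7 224.2  96.4] n [-0.4 -0.1  0.9] tilt 23.63188922914569 az 11.67585603230523 rms 1.3114196093689119
plate ((515.4277954101562, 146.86770629882812), (159.9018096923828, 270.0693054199219), 12.294806480407715) 3873
lug [520.9  87.2  24. ]
flange [547.2  87.   24. ]
cr1 [504.1   7.8  14. ]
sc1 [609.6  40.6  14. ]
sc2 [512.3  18.7  14. ]
sc3 [480.5 160.8  14. ]
sc4 [579.3 182.1  14. ]
line [547.6  87.9  99. ] [532.   87.3  99. ]
stand ((537.946044921875, -177.4488983154297), (69.95758819580078, 71.20977783203125), 16.82341957092285)
```

```bash
cat >> h.py <<'E'
np.set_printoptions(precision=2,suppress=True)
def q2R(q): return R.from_quat([q[1],q[2],q[3],q[0]])
def delta(P,Rt=None):
    st=arm.get_state(); Rc=q2R(st['tcp_rot']); Rt=Rt or Rc
    print('t',st['time_s'],'pos',st['eef_pos'],'dpos',Rc.inv().apply(np.array(P)-st['eef_pos']),'drot',np.degrees((Rc.inv()*Rt).as_rotvec()),'F',st['ft_force'],'w',st['grip_width']*94,'g',st['grip_force'],'q',st['joints'])
def down(yawy): # tool down, tool y at world angle yawy (deg)
    a=np.radians(yawy); y=np.array([np.cos(a),np.sin(a),0]); z=np.array([0,0,-1.]); return R.from_matrix(np.c_[np.cross(y,z),y,z])
E
python3 -c "
from h import *
delta([548,87.4,180],down(64.3)); print(arm.get_state()['tcp_rot'])"
```

```text
t 0.1 pos [249.03 517.44 186.11] dpos [-455.93 -257.75    6.49] drot [-0.12 -0.02 -0.01] F [ 0.33 -0.6  -0.08] w 94.0027856380054 g 0.0 q [ 0.97  0.21  1.54 -0.    1.39 -0.15]
[-0.    0.22  0.97 -0.  ]
```

```bash
python3 -m creep '{"delta_pos":[[-456,-258,0],[-456,-258,0],[-456,-258,0],[-456,-258,0],[-456,-258,0],[-456,-258,0],[-456,-258,0],[-456,-258,0]],"delta_rot":[[0,0,0],[0,0,0],[0,0,0],[0,0,0],[0,0,0],[0,0,0],[0,0,0],[0,0,0]],"hand":[60,60,60,60,60,60,60,60]}'
python3 -c "
from h import *
delta([548,87.4,180],down(64.3))"
```

```text
time_s: 0.9
eef_pos: [478.1, 187.7, 186.8]
tcp_rot: [-0.0, 0.223, 0.975, -0.0]
ft_force: [-0.3, 0.1, 0.1]
grip_width: 0.638
grip_force: 0.0
t 0.9 pos [478.14 187.66 186.83] dpos [-106.44  -60.02    6.79] drot [-0.01 -0.03 -0.02] F [-0.28  0.13  0.12] w 59.9306410195041 g 0.0 q [ 0.21  0.08  1.69  0.    1.38 -0.92]
```

```bash
python3 -m creep '{"delta_pos":[[-100,-58,0],[-100,-58,0],[-100,-58,0],[-100,-58,0],[-100,-58,0]],"delta_rot":[[0,0,0],[0,0,0],[0,0,0],[0,0,0],[0,0,0]],"hand":[60,60,60,60,60]}'
python3 -c "
from h import *
delta([548,87.4,78],down(64.3))"
```

```text
time_s: 1.4
eef_pos: [541.6, 94.8, 186.6]
tcp_rot: [-0.001, 0.223, 0.975, 0.0]
ft_force: [0.7, -0.6, -0.2]
grip_width: 0.643
grip_force: 0.0
t 1.4 pos [541.64  94.75 186.57] dpos [ -9.14  -3.87 108.55] drot [ 0.   -0.12 -0.01] F [ 0.67 -0.57 -0.19] w 60.426091319517035 g 0.0 q [ 0.02  0.16  1.6   0.    1.39 -1.11]
```

```bash
python3 -m creep '{"delta_pos":[[-9,-4,0],[-9,-4,30],[-9,-4,70],[-9,-4,108],[-9,-4,108],[-9,-4,108]],"delta_rot":[[0,0,0],[0,0,0],[0,0,0],[0,0,0],[0,0,0],[0,0,0]],"hand":[60,60,60,60,60,60]}'
python3 -c "
from h import *
delta([548,87.4,78],down(64.3));snap('side','s1');snap('top','t1')"
```

```text
time_s: 2.0
eef_pos: [548.4, 87.3, 79.3]
tcp_rot: [-0.001, 0.222, 0.975, -0.0]
ft_force: [-0.2, -0.4, -0.4]
grip_width: 0.639
grip_force: 0.0
t 2.0 pos [548.42  87.34  79.25] dpos [ 0.41 -0.12  1.25] drot [-0.03 -0.07  0.09] F [-0.17 -0.39 -0.44] w 60.10144590624904 g 0.0 q [ 0.    0.28  1.69  0.    1.17 -1.12]
```

```bash
python3 -m creep '{"delta_pos":[[0,0,0],[0,0,0],[0,0,0],[0,0,0],[0,0,0],[0,0,0]],"delta_rot":[[0,0,0],[0,0,0],[0,0,0],[0,0,0],[0,0,0],[0,0,0]],"hand":[20,20,20,20,20,20]}' 20
```

```text
time_s: 2.7
eef_pos: [550.2, 86.1, 80.9]
tcp_rot: [0.001, 0.222, 0.975, 0.0]
ft_force: [-1.2, -0.6, 6.7]
grip_width: 0.22
grip_force: 3.4
```

```bash
python3 - <<'E'
from h import *
s=snap('side','s2');t=snap('top','t2'); delta([548,87.4,78],down(64.3))
a=cv2.imread('pics/s2.png')[110:230,200:360];b=cv2.imread('pics/t2.png')[150:270,210:370]
cv2.imwrite('pics/c3.png',np.vstack([cv2.resize(x,(400,300),interpolation=cv2.INTER_CUBIC) for x in(a,b)]))
E
```

```text
t 2.8 pos [550.29  86.14  80.98] dpos [2.62 0.14 2.97] drot [ 0.04  0.15 -0.01] F [-1.2   0.35  6.73] w 19.87570626296925 g 3.3071574883069843 q [ 0.    0.28  1.69 -0.    1.17 -1.12]
```

View pics/c3.png

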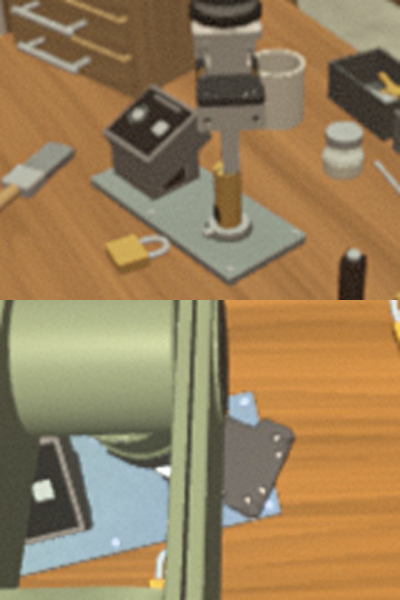

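```bash
python3 - <<'E'
from h import *
o=[]
for f in('s1','s2'):
    a=cv2.imread(f'pics/{f}.png')[130:210,265:325]; o.append(cv2.resize(a,(400,533),interpolation=cv2.INTER_CUBIC))
cv2.imwrite('pics/c4.png',np.hstack(o))
s=load('s2'); st=arm.get_state()
Rc=q2R(st['tcp_rot'])
for v in range(150,206,3):
    print(v,[tuple(depth(s,u,v).round().astype(int)) for u in (288,291,294)])
for off in([0,0,17],[0,-18,17],[0,18,17],[0,0,0]): print(off,proj(s,st['eef_pos']+Rc.apply(off)))
print(proj(s,[[548,87.4,99],[548,87.4,60],[548,87.4,24]]))
E
```

```text
150 [(np.int64(506), np.int64(11), np.int64(236)), (np.int64(512), np.int64(7), np.int64(236)), (np.int64(519), np.int64(5), np.int64(235))]
153 [(np.int64(506), np.int64(12), np.int64(227)), (np.int64(513), np.int64(9), np.int64(226)), (np.int64(519), np.int64(6), np.int64(226))]
156 [(np.int64(509), np.int64(18), np.int64(214)), (np.int64(515), np.int64(15), np.int64(214)), (np.int64(522), np.int64(11), np.int64(214))]
159 [(np.int64(508), np.int64(18), np.int64(206)), (np.int64(515), np.int64(14), np.int64(206)), (np.int64(522), np.int64(12), np.int64(205))]
162 [(np.int64(534), np.int64(70), np.int64(162)), (np.int64(541), np.int64(66), np.int64(162)), (np.int64(548), np.int64(62), np.int64(161))]
165 [(np.int64(547), np.int64(96), np.int64(134)), (np.int64(542), np.int64(67), np.int64(152)), (np.int64(548), np.int64(63), np.int64(152))]
168 [(np.int64(550), np.int64(102), np.int64(120)), (np.int64(541), np.int64(66), np.int64(143)), (np.int64(548), np.int64(62), np.int64(143))]
171 [(np.int64(625), np.int64(251), np.int64(2)), (np.int64(541), np.int64(68), np.int64(132)), (np.in
[... 1056 characters left out ...]
(79), np.int64(46)), (np.int64(542), np.int64(73), np.int64(48)), (np.int64(552), np.int64(73), np.int64(44))]
198 [(np.int64(536), np.int64(82), np.int64(34)), (np.int64(542), np.int64(74), np.int64(36)), (np.int64(551), np.int64(74), np.int64(33))]
201 [(np.int64(534), np.int64(78), np.int64(26)), (np.int64(541), np.int64(73), np.int64(26)), (np.int64(549), np.int64(70), np.int64(26))]
204 [(np.int64(531), np.int64(73), np.int64(20)), (np.int64(538), np.int64(68), np.int64(21)), (np.int64(546), np.int64(65), np.int64(20))]
[0, 0, 17] [[291.32 187.19]]
[0, -18, 17] [[291.62 190.87]]
[0, 18, 17] [[291.04 183.61]]
[0, 0, 0] [[291.15 182.28]]
[[290.05 176.98]
 [290.43 188.35]
 [290.77 198.45]]
```

View pics/c4.png

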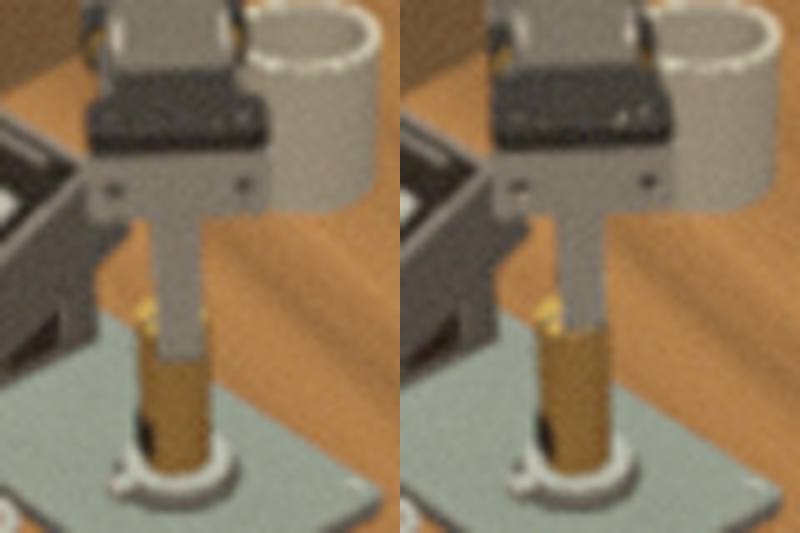

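The crops show the fingertips closing at or just above the cylinder top (crop row ~330, v≈180). They are about 35 mm higher than the reported TCP implies. I'll open, retreat slightly and measure the fingertips against the reported pose.

```bash
python3 -m creep '{"delta_pos":[[0,0,0],[0,0,-10],[0,0,-30],[0,0,-30],[0,0,-30]],"delta_rot":[[0,0,0],[0,0,0],[0,0,0],[0,0,0],[0,0,0]],"hand":[50,50,50,50,50]}'
python3 - <<'E'
from h import *
delta([548,87.4,78],down(64.3))
s=snap('side','s3'); st=arm.get_state(); Rc=q2R(st['tcp_rot'])
# near-finger outer/side face + body points in tool frame
def cloud(s):
    v,u=np.mgrid[0:400,0:640]; p=cv2.undistortPoints(np.stack([u.ravel(),v.ravel()],1).astype(float)[:,None],K(s),np.array(s['dist'],float))[:,0]
    z=s['range_z'].ravel(); P=np.c_[p*z[:,None],z]; T=np.array(s['cam_to_world']); return (P@T[:3,:3].T+T[:3,3])
for f,pos,RR in (('s3',st['eef_pos'],Rc),('side0',np.array([249,517.4,186.1]),Rc)):
    C=RR.inv().apply(cloud(load(f))-pos)
    m=(abs(C[:,0])<70)&(abs(C[:,1])<110)&(C[:,2]<60)&(C[:,2]>-200)
    C=C[m]
    for lo in range(-140,40,6):
        b=C[(C[:,2]>=lo)&(C[:,2]<lo+6)]
        if len(b): print(f,lo,len(b),'x',np.percentile(b[:,0],[5,95]),'y',np.percentile(b[:,1],[5,50,95]))
E
```

```text
time_s: 3.3
eef_pos: [549.2, 86.3, 109.5]
tcp_rot: [0.0, 0.223, 0.975, 0.0]
ft_force: [-0.3, 0.4, -0.3]
grip_width: 0.53
grip_force: 0.0
t 3.3 pos [549.25  86.26 109.48] dpos [ 1.64  0.47 31.48] drot [ 0.01  0.05 -0.02] F [-0.25  0.35 -0.35] w 49.835184968174744 g 0.0 q [ 0.    0.24  1.67 -0.    1.23 -1.12]
s3 -140 82 x [-35.59  29.65] y [-80.89   4.33  75.57]
s3 -134 80 x [-35.79  29.87] y [-81.59 -78.47  72.11]
s3 -128 67 x [-34.93  28.26] y [-81.75 -79.22  26.96]
s3 -122 46 x [-33.34  27.42] y [-81.33 -78.32 -75.67]
s3 -98 3 x [-4.94 -0.28] y [-38.28 -37.41 -36.51]
s3 -92 13 x [-10.34   3.69] y [-39.34 -36.34 -35.56]
s3 -86 13 x [-10.25   5.3 ] y [-38.65 -35.94 -34.64]
s3 -80 16 x [-10.16   5.57] y [-37.89 -35.96 -33.94]
s3 -74 14 x [-10.86   5.71] y [-38.37 -36.44 -33.16]
s3 -68 14 x [-10.78   4.18] y [-38.76 -36.02 -33.66]
s3 -62 16 x [-12.34   5.93] y [-38.71 -36.09 -32.95]
s3 -56 14 x [-10.5    6.33] y [-38.82 -35.93 -33.74]
s3 -50 16 x [-12.06   6.44] y [-36.93 -34.89 -16.55]
s3 -44 15 x [-11.95   4.71] y [-37.71 -35.66 -30.82]
s3 -38 18 x [-11.74   4.61] y [-38.61 -36.24 -32
[... 994 characters left out ...]
6   5.29] y [-59.3  -54.54  56.2 ]
side0 -86 23 x [-11.9    3.35] y [-58.68 -52.54  50.7 ]
side0 -80 28 x [-13.31   4.55] y [-60.78  -5.42  55.09]
side0 -74 26 x [-12.4    4.22] y [-59.38  -4.54  53.23]
side0 -68 28 x [-12.36   6.54] y [-60.12  46.8   53.7 ]
side0 -62 27 x [-12.96   4.67] y [-60.57 -49.73  53.37]
side0 -56 28 x [-12.84   6.23] y [-62.34 -54.63  50.03]
side0 -50 26 x [-13.42   4.4 ] y [-60.9   -4.86  56.87]
side0 -44 29 x [-12.9    5.35] y [-59.57 -53.79  52.09]
side0 -38 30 x [-12.68   3.83] y [-60.06 -51.83  53.2 ]
side0 -32 20 x [-12.09   4.28] y [-57.19  42.59  55.47]
side0 -26 16 x [-14.43   4.51] y [-55.68  -0.21  49.77]
side0 -20 3 x [-7.65  3.07] y [46.97 47.43 51.43]
```

The fingertips sit at about −20 mm in the reported tool frame instead of +17, in both poses, so the real jaws are ~37 mm behind the reported TCP along the tool. I'll account for that: grasp with the reported z at ≈43.

```bash
python3 -m creep '{"delta_pos":[[1,0,0],[1,0,15],[1,0,30],[1,0,45],[1,0,60],[1,0,66],[1,0,66]],"delta_rot":[[0,0,0],[0,0,0],[0,0,0],[0,0,0],[0,0,0],[0,0,0],[0,0,0]],"hand":[60,60,60,60,60,60,60]}'
python3 -m creep '{"delta_pos":[[0,0,0],[0,0,0],[0,0,0],[0,0,0],[0,0,0],[0,0,0]],"delta_rot":[[0,0,0],[0,0,0],[0,0,0],[0,0,0],[0,0,0],[0,0,0]],"hand":[25,25,25,25,25,25]}' 20
```

```text
time_s: 4.05
eef_pos: [546.6, 86.8, 41.2]
tcp_rot: [-0.002, 0.223, 0.975, -0.0]
ft_force: [0.1, -0.0, 0.5]
grip_width: 0.641
grip_force: 0.0
time_s: 4.65
eef_pos: [549.2, 87.6, 43.9]
tcp_rot: [0.001, 0.223, 0.975, 0.001]
ft_force: [1.6, 4.2, 0.3]
grip_width: 0.335
grip_force: 20.0
```

```bash
python3 -m creep '{"delta_rot":[[0,0,8],[0,0,16],[0,0,24],[0,0,32],[0,0,40],[0,0,48],[0,0,56],[0,0,64]],"delta_pos":[[0,0,0],[0,0,0],[0,0,0],[0,0,0],[0,0,0],[0,0,0],[0,0,0],[0,0,0]],"hand":[25,25,25,25,25,25,25,25]}'
python3 -m creep '{"delta_rot":[[0,0,7],[0,0,14],[0,0,14],[0,0,14]],"delta_pos":[[0,0,0],[0,0,0],[0,0,0],[0,0,0]],"hand":[25,25,25,25]}'
python3 -c "
from h import *
delta([548,87.4,43],down(64.3-78))"
```

```text
time_s: 5.45
eef_pos: [546.8, 86.1, 43.9]
tcp_rot: [-0.001, 0.707, 0.707, -0.002]
ft_force: [-5.1, -0.6, 7.6]
grip_width: 0.335
grip_force: 20.0
time_s: 5.85
eef_pos: [546.2, 86.2, 43.9]
tcp_rot: [-0.001, 0.786, 0.618, -0.002]
ft_force: [-6.2, 0.0, 8.8]
grip_width: 0.338
grip_force: 20.0
t 5.85 pos [546.19  86.2   43.88] dpos [1.6  1.48 0.87] drot [-0.2   0.13  0.01] F [-6.22  0.02  8.84] w 31.756031355526364 g 20.016839504241943 q [ 0.    0.32  1.72 -0.    1.11  0.24]
```

```bash
python3 -m creep '{"delta_rot":[[0,0,0],[0,0,0],[0,0,0],[0,0,0],[0,0,0],[0,0,0],[0,0,0],[0,0,0]],"delta_pos":[[0,0,0],[0,0,0],[0,0,0],[0,0,-10],[0,0,-50],[0,0,-100],[0,0,-150],[0,0,-150]],"hand":[60,60,60,60,60,60,60,60]}'
python3 -c "
from h import *
delta([490,-150,195],down(-16.82))"
```

```text
time_s: 6.65
eef_pos: [554.4, 86.8, 203.1]
tcp_rot: [0.006, 0.786, 0.618, 0.007]
ft_force: [0.8, -0.4, 0.6]
grip_width: 0.641
grip_force: 0.0
t 6.65 pos [554.36  86.85 203.15] dpos [-245.39   -6.53    7.01] drot [ 0.99 -0.27  3.11] F [ 0.82 -0.38  0.59] w 60.2350880265887 g 0.0 q [ 0.    0.15  1.57 -0.    1.4   0.24]
```

```bash
python3 -m creep '{"delta_rot":[[0,0,0],[0,0,0],[0,0,0],[0,0,0],[0,0,0],[0,0,0],[0,0,0],[0,0,0]],"delta_pos":[[-245,0,0],[-245,0,0],[-245,0,0],[-245,0,0],[-245,0,0],[-245,0,0],[-245,0,0],[-245,0,0]],"hand":[60,60,60,60,60,60,60,60]}'
python3 - <<'E'
from h import *
delta([490,-150,195],down(-16.82))
t=snap('top','t4'); s=snap('side','s4')
def c(n,x,y,w,h): return cv2.resize(cv2.imread(f'pics/{n}.png')[y:y+h,x:x+w],(400,300),interpolation=cv2.INTER_CUBIC)
cv2.imwrite('pics/c5.png',np.vstack([np.hstack([c('t4',265,195,40,30),c('s4',270,165,40,30)]),np.hstack([c('top0',385,195,40,30),c('side0',320,205,40,30)])]))
E
```

```text
time_s: 7.45
eef_pos: [490.1, -150.2, 193.0]
tcp_rot: [-0.0, 0.786, 0.618, 0.0]
ft_force: [0.6, 0.7, 0.3]
grip_width: 0.64
grip_force: 0.0
t 7.45 pos [ 490.06 -150.17  192.96] dpos [ 0.15 -0.1  -2.04] drot [-0.03 -0.04  3.15] F [0.57 0.66 0.34] w 60.16418651714263 g 0.0 q [-0.47  0.07  1.69  0.    1.39 -0.23]
```

View pics/c5.png

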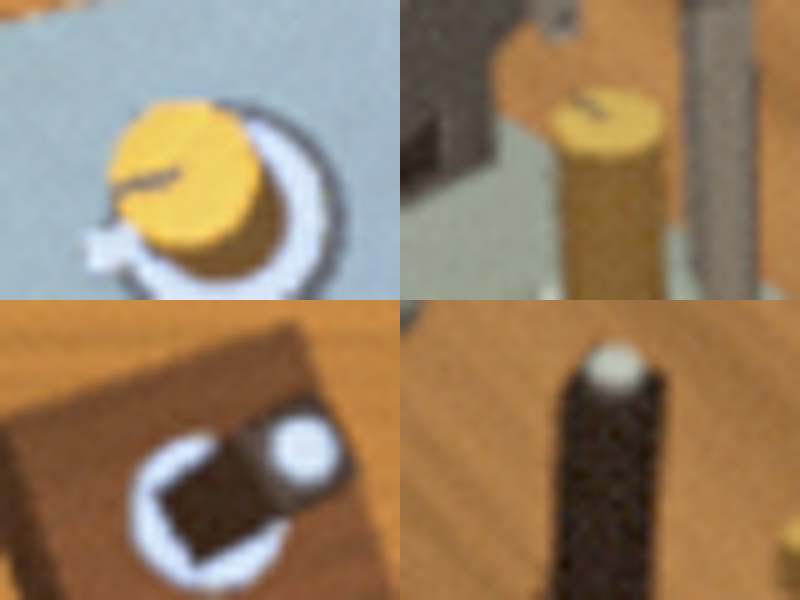

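```bash
python3 - <<'E'
from h import *
t=load('t4')
f=lambda x,y,ox,oy,z:atz(t,ox+(x+.5)/10-.5,oy+(y+.5)/10-.5,z)
a,b=f(182,170,265,195,99),f(115,188,265,195,99); print(a,b,np.degrees(np.arctan2(*(b-a)[1::-1])))
l=f(100,248,265,195,24); c=np.array([547.6,87.2,24]); print(l,np.degrees(np.arctan2(*(l-c)[1::-1])))
# line pixels by darkness, in world at z=99
T=t['frame'].astype(float)
# warp to metric top-down image around lock top 0.25 mm/px
g=np.mgrid[-24:24:.25,-24:24:.25]; P=np.stack([548+g[0],87.5+g[1],99+0*g[0]],-1).reshape(-1,3)
uv=proj(t,P).astype(np.float32).reshape(192,192,2); I=cv2.remap(t['frame'],uv[...,0],uv[...,1],cv2.INTER_CUBIC).astype(float)
bright=I[...,0]
r=np.hypot(g[0],g[1])
# brass top: center by mask
m=((I[...,0]>200)&(I[...,2]<130)); k=cv2.minEnclosingCircle(np.argwhere(cv2.morphologyEx(m.astype(np.uint8),cv2.MORPH_OPEN,np.ones((9,9))))[:, ::-1].astype(np.float32)); print('top centre',548-24+k[0][1]/4,87.5-24+k[0][0]/4,'r',k[1]/4)
cx,cy=k[0][1]/4-24,k[0][0]/4-24
for c0 in((cx,cy),(0,0)):
    A=[]; 
    for th in np.arange(60,140,1):
        q=np.radians(th); rr=np.arange(3,13,.25); xs=(c0[1]+rr*np.sin(q)+24)*4; ys=(c0[0]+rr*np.cos(q)+24)*4
        A.append(cv2.remap(bright.astype(np.float32),xs.astype(np.float32)[None],ys.astype(np.float32)[None],1).mean())
    A=np.array(A); w=np.clip(np.median(A)-A-10,0,None); print('line dir',(w*np.arange(60,140,1)).sum()/w.sum(),A.min(),np.median(A),60+A.argmin())
# handle
p=[f(160,188,385,195,66),f(195,261,385,195,66),f(285,222,385,195,66)]
for i in(0,1): d=p[i+1]-p[i]; print('edge',d,np.hypot(*d[:2]),np.degrees(np.arctan2(d[1],d[0])))
E
```

```text
[548.54  88.39  99.  ] [545.04 102.63  99.  ] 103.79853220821076
[541.56 116.29  24.  ] 101.73238899415846
top centre 547.8161659240723 87.96258544921875 r 15.73847770690918
line dir 101.76679421021313 155.38972 218.53357 102
line dir 102.2564564131445 155.48047 218.93918 102
edge [-16.28  -6.75   0.  ] 17.62184186059496 -157.47450121876335
edge [  8.09 -20.17   0.  ] 21.729466210509777 -68.14565485264202
```

The cylinder line now points at 101.8–102.3° in the world (lug 101.7°), and the reader's +y is at 102.3°. The window faces the reader to within 1°, and the cylinder is released. The handle flats lie at about 21°. Next is the probe.

```bash
python3 - <<'E'
from h import *
delta([537.5,-177.2,190],down(21))
E
```

```text
t 7.55 pos [ 490.26 -149.72  193.02] dpos [-15.61  52.37   3.  ] drot [ -0.01  -0.03 -34.58] F [-0.21  0.49  1.46] w 59.987286657644816 g 0.0 q [-0.47  0.07  1.68  0.    1.39 -0.23]
```

```bash
python3 -m creep '{"delta_rot":[[0,0,-8],[0,0,-16],[0,0,-24],[0,0,-32],[0,0,-34.5],[0,0,-34.5],[0,0,-34.5]],"delta_pos":[[-4,12,0],[-8,25,0],[-12,38,0],[-15.6,52.4,0],[-15.6,52.4,0],[-15.6,52.4,0],[-15.6,52.4,0]],"hand":[50,50,50,50,50,50,50]}'
python3 - <<'E'
from h import *
delta([537.5,-177.2,74.5],down(21))
E
```

```text
time_s: 8.25
eef_pos: [537.4, -177.5, 192.9]
tcp_rot: [-0.0, 0.568, 0.823, 0.0]
ft_force: [0.3, 0.8, 0.2]
grip_width: 0.534
grip_force: 0.0
t 8.25 pos [ 537.35 -177.54  192.93] dpos [  0.21   0.29 118.43] drot [-0.02 -0.03 -0.16] F [0.25 0.76 0.18] w 50.2159767764753 g 0.0 q [-0.47  0.18  1.56  0.    1.4  -0.84]
```

```bash
python3 -m creep '{"delta_rot":[[0,0,0],[0,0,0],[0,0,0],[0,0,0],[0,0,0],[0,0,0],[0,0,0],[0,0,0]],"delta_pos":[[0,0,20],[0,0,40],[0,0,60],[0,0,80],[0,0,100],[0,0,115],[0,0,118],[0,0,118]],"hand":[50,50,50,50,50,50,50,50]}'
python3 -m creep '{"delta_rot":[[0,0,0],[0,0,0],[0,0,0],[0,0,0],[0,0,0],[0,0,0]],"delta_pos":[[0,0,0],[0,0,0],[0,0,0],[0,0,0],[0,0,0],[0,0,0]],"hand":[12,12,12,12,12,12]}' 40
```

```text
time_s: 9.05
eef_pos: [537.0, -178.4, 74.9]
tcp_rot: [-0.0, 0.568, 0.823, -0.0]
ft_force: [0.2, 0.4, -0.4]
grip_width: 0.534
grip_force: 0.0
time_s: 9.65
eef_pos: [537.6, -179.0, 75.8]
tcp_rot: [0.001, 0.568, 0.823, 0.0]
ft_force: [-0.9, 0.5, 2.8]
grip_width: 0.217
grip_force: 38.9
```

```bash
python3 -m creep '{"delta_rot":[[0,0,0],[0,0,0],[0,0,0],[0,0,0],[0,0,0],[0,0,0],[0,0,0]],"delta_pos":[[0,0,-15],[0,0,-40],[0,0,-70],[0,0,-100],[0,0,-130],[0,0,-145],[0,0,-145]],"hand":[12,12,12,12,12,12,12]}'
python3 - <<'E'
from h import *
s=snap('side','s5')
D=down(21); psi=12.3; tilt=24.06
u=np.array([np.cos(np.radians(psi)),np.sin(np.radians(psi)),0]); n=-np.sin(np.radians(tilt))*u+np.array([0,0,np.cos(np.radians(tilt))])
y=np.cross([0,0,1],u)
# rotation taking +z to n: about y by -tilt
Rt=R.from_rotvec(-np.radians(tilt)*y)*D; print('n',n,'toolz',Rt.as_matrix()[:,2])
c=np.array([512.4,251.3,96])
P=c+n*(70.8+60); print('P',P); delta(P,Rt); delta([P[0],P[1],220])
E
```

```text
time_s: 10.35
eef_pos: [538.8, -179.5, 223.3]
tcp_rot: [0.003, 0.568, 0.823, 0.0]
ft_force: [-0.4, -0.8, -1.3]
grip_width: 0.219
grip_force: 38.9
n [-0.4  -0.09  0.91] toolz [ 0.4   0.09 -0.91]
P [460.3  239.94 215.44]
t 10.4 pos [ 537.57 -178.94  220.9 ] dpos [419.05  76.39   5.03] drot [-23.72  -3.52  -0.2 ] F [-0.52  0.14 -2.38] w 20.61235520052389 g 38.87780796736479 q [-0.47  0.16  1.52  0.    1.45 -0.84]
t 10.4 pos [ 537.57 -178.94  220.9 ] dpos [419.05  76.39   0.47] drot [0. 0. 0.] F [-0.52  0.14 -2.38] w 20.61235520052389 g 38.87780796736479 q [-0.47  0.16  1.52  0.    1.45 -0.84]
```

```bash
python3 -m creep '{"delta_rot":[[0,0,0],[0,0,0],[0,0,0],[0,0,0],[0,0,0],[0,0,0],[0,0,0],[0,0,0]],"delta_pos":[[30,5,0],[75,14,0],[120,22,0],[165,30,0],[210,38,0],[255,46,0],[300,55,0],[345,63,0]],"hand":[12,12,12,12,12,12,12,12]}'
python3 - <<'E'
from h import *
P=[460.3,239.9,215.4]; n=np.array([-.3983,-.0868,.9131])
Rt=R.from_rotvec(-np.radians(24.06)*np.cross([0,0,1],[np.cos(np.radians(12.3)),np.sin(np.radians(12.3)),0]))*down(21)
delta(P,Rt)
E
```

```text
time_s: 11.2
eef_pos: [471.4, 167.6, 217.6]
tcp_rot: [-0.002, 0.568, 0.823, -0.002]
ft_force: [1.1, 0.3, -1.5]
grip_width: 0.222
grip_force: 38.9
t 11.2 pos [471.43 167.56 217.56] dpos [71.59 15.26  2.16] drot [-24.04  -3.64  -0.23] F [ 1.05  0.28 -1.54] w 20.846707824205925 g 38.87676233891398 q [ 0.17  0.03  1.68 -0.    1.44 -0.19]
```

```bash
python3 -m creep '{"delta_rot":[[-5,-0.8,0],[-11,-1.7,0],[-17,-2.6,0],[-23.8,-3.6,0],[-23.8,-3.6,0],[-23.8,-3.6,0]],"delta_pos":[[20,4,0],[40,8,0],[60,12,0],[72,15,0],[72,15,0],[72,15,0]],"hand":[12,12,12,12,12,12]}'
python3 - <<'E'
from h import *
P=[460.3,239.9,215.4]
Rt=R.from_rotvec(-np.radians(24.06)*np.cross([0,0,1],[np.cos(np.radians(12.3)),np.sin(np.radians(12.3)),0]))*down(21)
delta(P,Rt)
s=snap('side','s6');t=snap('top','t6')
st=arm.get_state(); Rc=q2R(st['tcp_rot']); z=Rc.as_matrix()[:,2]; 
for nm,tip in (('tooloff',st['eef_pos']+70.8*z),('worldoff',st['eef_pos']+[0,0,36.5]+(70.8+36.5)*z)):
  for k in (0,22,55,61): print(nm,k,tip-k*z,'side',proj(s,tip-k*z)[0],'top',proj(t,tip-k*z)[0])
def c(i,x,y,w,h): return cv2.resize(i[y:y+h,x:x+w],(400,600),interpolation=cv2.INTER_CUBIC)
cv2.imwrite('pics/c6.png',np.hstack([c(cv2.imread('pics/s6.png'),225,85,60,90),c(cv2.imread('pics/t6.png'),180,180,60,90)]))
E
```

```text
time_s: 11.8
eef_pos: [460.6, 238.3, 218.1]
tcp_rot: [0.141, 0.555, 0.806, 0.15]
ft_force: [0.9, 0.7, -1.5]
grip_width: 0.222
grip_force: 38.9
t 11.8 pos [460.58 238.32 218.06] dpos [ 1.74 -0.77  2.46] drot [-0.27  0.03 -0.13] F [ 0.92  0.69 -1.54] w 20.830780442488447 g 38.877695789560676 q [ 0.35 -0.23  1.98 -0.07  0.99  0.01]
tooloff 0 [491.72 244.5  156.03] side [247.29 140.53] top [199.94 238.19]
tooloff 22 [482.95 242.62 176.12] side [244.15 135.41] top [197.33 242.03]
tooloff 55 [469.8  239.81 206.26] side [239.28 127.48] top [193.11 248.22]
tooloff 61 [467.41 239.29 211.73] side [238.37 126.  ] top [192.31 249.41]
worldoff 0 [506.26 247.62 159.2 ] side [251.34 137.93] top [198.05 230.67]
worldoff 22 [497.49 245.74 179.29] side [248.27 132.81] top [195.38 234.29]
worldoff 55 [484.34 242.92 209.42] side [243.51 124.86] top [191.07 240.14]
worldoff 61 [481.95 242.41 214.9 ] side [242.62 123.38] top [190.24 241.26]
```

View pics/c6.png

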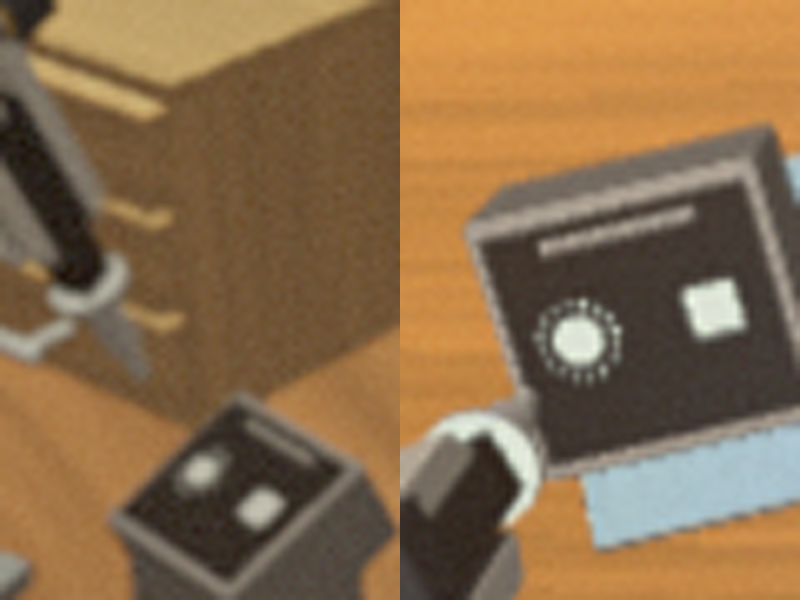

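```bash
python3 - <<'E'
from h import *
s,t=load('s6'),load('t6')
a,e=tri(ray(t,200.5,239.4),ray(s,246.3,141.6)); print('tip',a,e)
a,e=tri(ray(t,194.2,248.9),ray(s,238.1,127.7)); print('collar',a,e)
a,e=tri(ray(t,180+(580.-400)/6.667-.4,180+341/6.667-.4),ray(s,225+202/6.667-.4,85+470/6.667-.4)); print('disc',a,e)
st=arm.get_state(); print('model tip',st['eef_pos']+70.8*q2R(st['tcp_rot']).as_matrix()[:,2])
# slope plane from both depth maps inside the black panel, point under disc
for nm,sn,poly in(('top',load('top0'),None),('side',load('side0'),None)):
    c=np.array([512.4,251.3,96]);u=np.array([.977,.213,0]);y=np.array([-.213,.977,0]);n=np.array([-.3983,-.0868,.9131]);w=np.cross(y,n)
    Q=np.array([c+a*w+b*y for a in np.arange(-22,23,3) for b in np.arange(-50,14,3)])
    P=np.array([depth(sn,*np.round(p)) for p in proj(sn,Q)]); d=P-c
    A=np.c_[d@w,d@y,np.ones(len(d))]; h=d@n; k=abs(h)<6; x=np.linalg.lstsq(A[k],h[k],rcond=None)[0]; print(nm,'slope errs deg',np.degrees(x[:2]),'height at disc',x[2],k.sum(),(h[k]-A[k]@x).std())
E
```

```text
tip [488.97 244.5  153.25] 1.23721020990259
collar [467.16 238.08 206.99] 2.8852621306130626
disc [512.58 249.93  97.39] 1.8228318456035002
model tip [491.72 244.5  156.03]
top slope errs deg [-0.34 -0.5 ] height at disc -0.23345954085133827 330 0.5902498478468601
side slope errs deg [-0.33 -0.11] height at disc -0.4876826888576908 330 0.6607898882487904
```

```bash
cat >> h.py <<'E'
c=np.array([512.4,250.9,95.7]);n=np.array([-.3983,-.0868,.9131]);w=np.array([.892,.1946,.4077]);yr=np.array([-.213,.977,0])
Rt=R.from_rotvec(-np.radians(24.06)*np.cross([0,0,1],[np.cos(np.radians(12.3)),np.sin(np.radians(12.3)),0]))*down(21)
E
python3 -c "
from h import *
delta(c+2.5*w+(70.8+12)*n,Rt)"
```

```text
t 11.9 pos [463.5  238.46 220.68] dpos [ 2.15 -2.11 51.88] drot [-0.02  0.08 -0.25] F [ 0.6   0.68 -1.06] w 20.258132688219167 g 38.87767328415066 q [ 0.35 -0.23  1.97 -0.07  0.99  0.01]
```

```bash
python3 -m creep '{"delta_rot":[[0,0,0],[0,0,0],[0,0,0],[0,0,0],[0,0,0],[0,0,0],[0,0,0],[0,0,0]],"delta_pos":[[1,-1,10],[2,-2,22],[2,-2,34],[2,-2,44],[2,-2,50],[2,-2,50],[2,-2,50],[2,-2,50]],"hand":[12,12,12,12,12,12,12,12]}'
python3 - <<'E'
from h import *
delta(c+2.5*w+(70.8+12)*n,Rt)
s=snap('side','s7');t=snap('top','t7')
delta(c+2.5*w+(70.8+12)*n,Rt)
st=arm.get_state(); z=Rc=q2R(st['tcp_rot']).as_matrix()[:,2]; tip=st['eef_pos']+70.8*z; print('tip rel (w,y,n)',(tip-c)@w,(tip-c)@yr,(tip-c)@n); print(proj(s,[tip,tip-58*z]),proj(t,[tip,tip-58*z]))
def cr(i,x,y,w,h): return cv2.resize(i[y:y+h,x:x+w],(400,600),interpolation=cv2.INTER_CUBIC)
cv2.imwrite('pics/c7.png',np.hstack([cr(cv2.imread('pics/s7.png'),235,115,40,60),cr(cv2.imread('pics/t7.png'),185,205,40,60)]))
E
```

```text
time_s: 12.7
eef_pos: [480.0, 244.5, 174.3]
tcp_rot: [0.143, 0.555, 0.805, 0.152]
ft_force: [-1.7, -0.2, -0.9]
grip_width: 0.222
grip_force: 38.9
t 12.7 pos [480.04 244.47 174.25] dpos [-0.69  0.5   2.38] drot [ 0.07  0.05 -0.2 ] F [-1.73 -0.17 -0.92] w 20.901281121516973 g 38.87770112603903 q [ 0.35 -0.14  2.   -0.07  0.87  0.02]
t 12.8 pos [480.03 244.48 174.37] dpos [-0.7   0.46  2.49] drot [ 0.08  0.05 -0.2 ] F [-0.77 -0.12 -0.63] w 20.477077224195217 g 38.87765121180564 q [ 0.35 -0.14  2.   -0.07  0.87  0.02]
tip rel (w,y,n) 2.054041961532914 0.584839962285594 14.490374687468002
[[252.9  151.84]
 [244.87 138.91]] [[204.55 231.85]
 [198.16 241.36]]
```

View pics/c7.png

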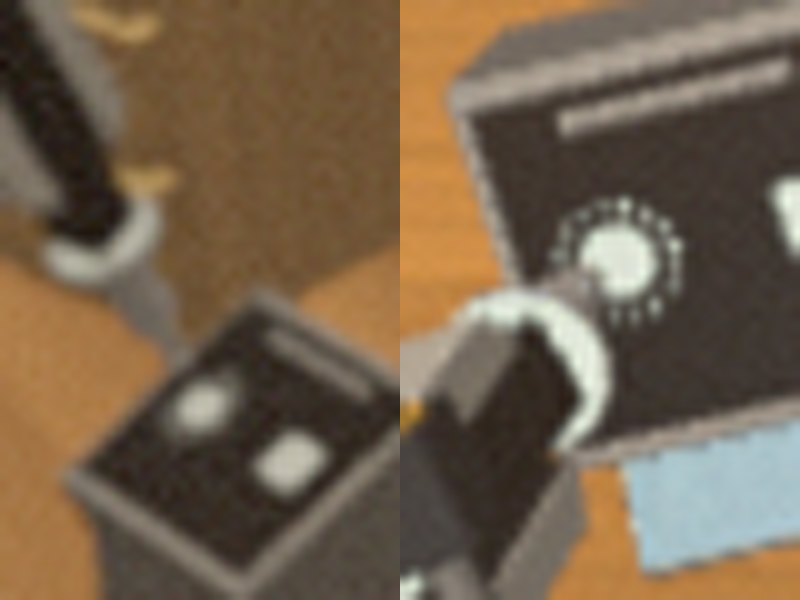

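The close crops (tip at side 252.9,151.1 and top 204.5,232.0; collar at side 244.9,138.9) match the tool-frame model to within 1 px. The round disc is at side (254.6,155.2) and top (206.2,230.4). So I'll drop the lateral correction and aim straight at the disc centre.

```bash
cat >> h.py <<'E'
def avg(k=15):
    F=[];P=[];Z=[]
    for i in range(k):
        arm.snapshot('side'); st=arm.get_state(); F.append(st['ft_force']);P.append(st['eef_pos']+70.8*q2R(st['tcp_rot']).as_matrix()[:,2]);Z.append(q2R(st['tcp_rot']).as_matrix()[:,2])
    F,P,Z=np.array(F),np.array(P)-c,np.mean(Z,0); d=F@n
    print('t',st['time_s'],'Fn %.2f +- %.2f'%(d.mean(),d.std()/k**.5),'Flat',F.mean(0)@w,F.mean(0)@yr,'tip(w,y,n)',P.mean(0)@w,P.mean(0)@yr,P.mean(0)@n,'std',P.std(0),'tilt err deg',np.degrees(np.arccos(-Z@n/np.linalg.norm(Z)/np.linalg.norm(n))))
E
python3 -c "
from h import *
avg(); delta(c+(70.8+3)*n,Rt)"
```

```text
t 13.55 Fn -1.03 +- 0.08 Flat -0.5624250060910387 0.09887569648390619 tip(w,y,n) 1.4659484003657246 0.45999835133467326 14.054443785139862 std [0.12 0.08 0.27] tilt err deg 0.052703252643804634
t 13.55 pos [479.68 244.25 173.49] dpos [-0.28 -1.28 10.85] drot [-0.01  0.05 -0.2 ] F [ 0.26  0.32 -0.93] w 20.73216963752765 g 38.87773674912751 q [ 0.35 -0.14  2.   -0.07  0.87  0.02]
```

```bash
python3 -m creep '{"delta_rot":[[0,0,0],[0,0,0],[0,0,0],[0,0,0],[0,0,0],[0,0,0]],"delta_pos":[[0,-1.3,0],[0,-1.3,4],[0,-1.3,7],[0,-1.3,11],[0,-1.3,11],[0,-1.3,11]],"hand":[12,12,12,12,12,12]}'
python3 -c "
from h import *
avg(); delta(c+(70.8-3)*n,Rt)"
```

```text
time_s: 14.15
eef_pos: [482.9, 244.7, 162.7]
tcp_rot: [0.143, 0.556, 0.805, 0.152]
ft_force: [0.7, -0.0, -1.2]
grip_width: 0.22
grip_force: 38.9
t 14.9 Fn -1.29 +- 0.16 Flat -0.6681029659942037 -0.3304857535870113 tip(w,y,n) 0.11059743872497307 0.2451388092422674 2.960527540958357 std [0.06 0.03 0.09] tilt err deg 0.04818099877374683
t 14.9 pos [482.98 244.77 162.99] dpos [-0.27 -0.04  5.9 ] drot [ 0.    0.05 -0.21] F [ 0.06 -0.69 -0.99] w 20.624487784573518 g 38.87772336602211 q [ 0.35 -0.12  2.   -0.07  0.84  0.02]
```

Still free, and centred within 0.3 mm. Next I'll press 6 mm further, to −3.

```bash
python3 -m creep '{"delta_rot":[[0,0,0],[0,0,0],[0,0,0],[0,0,0],[0,0,0],[0,0,0]],"delta_pos":[[0,0,1.5],[0,0,3],[0,0,4.5],[0,0,6],[0,0,6],[0,0,6]],"hand":[12,12,12,12,12,12]}'
python3 -c "
from h import *
avg(20)"
```

```text
time_s: 15.5
eef_pos: [485.4, 245.3, 157.6]
tcp_rot: [0.143, 0.555, 0.805, 0.152]
ft_force: [-1.1, -1.5, -0.1]
grip_width: 0.223
grip_force: 38.9
t 16.5 Fn 0.34 +- 0.12 Flat -0.6899949127428101 0.03600685584541383 tip(w,y,n) 0.055082981425344846 0.2275790225722113 -3.066554765224692 std [0.02 0.01 0.03] tilt err deg 0.046984227884039456
```

```bash
python3 -m creep '{"delta_rot":[[0,0,0],[0,0,0],[0,0,0],[0,0,0],[0,0,0],[0,0,0]],"delta_pos":[[0,0,1],[0,0,2],[0,0,3],[0,0,3],[0,0,3],[0,0,3]],"hand":[12,12,12,12,12,12]}'
python3 - <<'E'
from h import *
avg(25)
snap('side','s8');snap('top','t8')
def cr(i,x,y,w,h): return cv2.resize(i[y:y+h,x:x+w],(400,300),interpolation=cv2.INTER_CUBIC)
I=lambda f:cv2.imread(f'pics/{f}.png')
cv2.imwrite('pics/c8.png',np.vstack([np.hstack([cr(I('s8'),235,125,48,36),cr(I('t8'),185,210,48,36)]),np.hstack([cr(I('s8'),160,120,240,180),cr(I('t8'),160,100,240,180)])]))
E
```

```text
time_s: 17.1
eef_pos: [486.6, 245.6, 154.9]
tcp_rot: [0.143, 0.555, 0.805, 0.152]
ft_force: [-1.5, -0.6, 0.5]
grip_width: 0.219
grip_force: 38.9
t 18.35 Fn 1.79 +- 0.07 Flat -0.7306037600831757 0.008163727965095569 tip(w,y,n) 0.07250383860623222 0.22816043646487316 -6.076230109775477 std [0.01 0.02 0.02] tilt err deg 0.04717562120083033
```

View pics/c8.png

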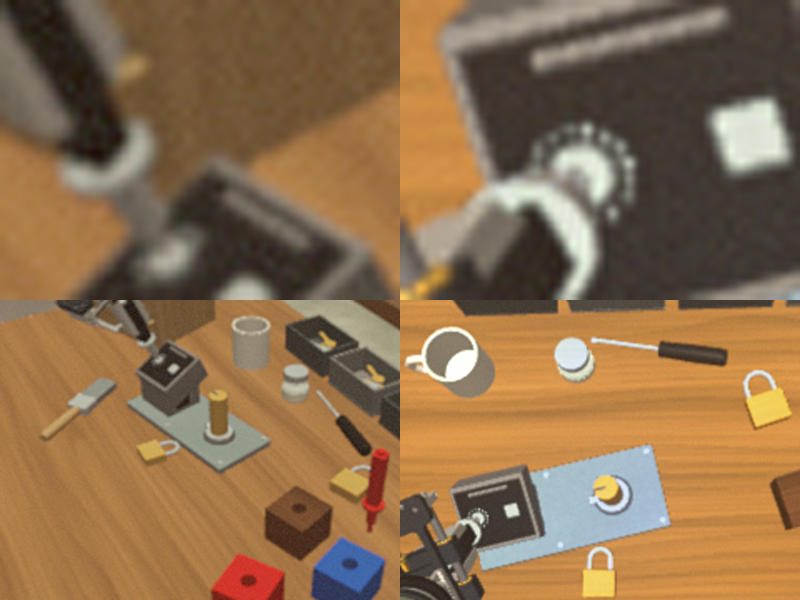

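The picture shows the spring tip on the round disc (top crop 580,180), inside its ring of dots. The spring force is ≈2.95 N (~5.9 mm in), the axis is square to the measured slope, and the other things are undisturbed.

```bash
python3 -c "
from workcell import arm
print(arm.close_job())"
```

```text
the job is handed in; nothing more can be done
None
```

The job is handed in at about 18 s: the lock window faces the reader to within about 1°, and the probe is held square on the round disc with its spring tip pushed in about 5.9 mm (2.95 N); my first close on the cylinder landed on its top with about 7 N because the reported TCP sits 37 mm too far forward, which I corrected for.

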